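# Catch the biscuits from the chute in the green dish

## Robot

A 7-joint arm with a two-finger parallel gripper is mounted at the origin on the work surface. World frame = base frame: x ahead of the robot, y to its left, z up, the work surface at z = 0. Lengths are in mm, angles in rad, forces in N, time in s.
With the tool pointing down it reaches from about 400 to 875 mm from the base axis. Payload 19.3 kg.
Tool frame: the origin (TCP) lies at the very end of the fingers, on their centre line; the grasp point (between the pads) lies 19 mm behind it (grip_point_offset is the z of the grasp point in the tool frame, in mm); z points along the fingers, y is the line along which they close (so a half turn about z gives the same grasp; the last joint's range is limited). The gripper opens to 85 mm and grips with 20 to 120 N. Pads are 22 mm wide; open, the fingers measure 114 mm over their backs; the gripper's body (76 mm by 85 mm) begins 54 mm behind the grasp point. The pads swing forward as they close: fully open they stand 13 mm farther back than shut.
Start: joints at [-1.336, 0.521, -0.036, 1.599, 0.021, 1.021, -0.113], TCP at [187.583, 596.177, 231.291] pointing down, gripper open.
Joint ranges: [-2.91, 2.91], [-0.3, 2.13], [-1.5, 1.42], [0.17, 2.43], [-1.26, 4.41], [0.16, 1.93], [-2.52, 2.52]. Speed limits (rad/s): [1.89, 1.89, 2.39, 2.39, 3.01, 3.01, 3.01].

## Interface

Orientations are given as a 3x3 rotation matrix whose columns are the frame's x, y, z axes.
In Python, from workcell import movep, movel, goto_joints, open_gripper, clamp, wait, inverse_kinematics, read_state, camera, PlanningError, finish_job, grip_point_offset gives the robot as it stands. Calls block until the motion is done:
- movep(position, orientation): joint-space move of the TCP to a pose.
- movel(position, frame=None, max_speed=150, guard=None): straight line of the TCP; frame=None keeps the orientation; max_speed is the mean speed in mm/s. With guard (N) it stops when the force on the tool has changed by that much, and returns True; else False.
- goto_joints(angles): joint-space move.
- open_gripper() and clamp(): open the fingers fully, or close them until they stop; the grip force is fixed at half the most.
- wait(seconds).
- inverse_kinematics(position, orientation): joint angles nearest the present ones, or None.
- read_state(): the state.
- camera(name): name is "scene" or "side" or "wrist"; returns a dict with "image" (420x560x3 uint8, blue, green, red), "range_z" (420x560 float32, mm along the optical axis (not along the pixel's ray), 0 where there is no reading), "fx", "fy", "cx", "cy" (pixels), "cam_to_world" (4x4, takes a point from camera to world coordinates). Camera axes: x right, y up, looking along -z (the intrinsics and any distortion apply to the point x, -y, -z); pixel columns grow to the right and rows downward; lengths in mm; the calibration is good to about 2 mm. The wrist camera is an equidistant fisheye: a pixel r from the principal point sees the ray r / f radians off the axis. A picture is of the moment at which its call begins.
A pose or a line that the arm cannot do raises PlanningError and nothing moves.
- finish_job(): hands the job in; it is judged then, once.
The state is a dict: "time": time; "qpos": joint angles; "qvel": joint speeds; "joint_efforts": joint torques, N m; "eef_pos": TCP position; "tool_rot": TCP orientation; "ft_force": force on the tool from outside, world axes, zero at the start; "torque": the same for the moment, N m; "finger_gap": finger opening in mm; "gripper_force": force on a finger pad.
Only numpy, scipy, OpenCV 4.12 (cv2) and the standard library are available. Lean on these libraries where they do the work, as an engineer would, in place of code of your own. Each camera call takes 0.05 s, during which the arm holds its last target. There are 200 camera calls.

## Task

Take the green dish by its handle, hold it level under the lip of the biscuit chute and push it gently against the black bar so that the gate opens and both biscuits slide into the dish. Then draw it back and set it down upright on the table with both biscuits in it, without letting either fall on the table.

Things in the scene. Friction and masses are not known exactly. Their poses are not given: they have to be found in the camera images.
- green_dish_grip (a point): Centre of the wooden handle of the loose green round open dish (140 mm across, 65 high, wall 4, 0.11 kg). Handle: level bar 14 mm wide, 22 high, ending 162 mm from the dish centre. This point is 125 mm from the dish centre and 40 mm above the dish's underside. Axes: x from here to the dish centre, y across the handle, z up. The red dish of the same shape is a bystander.
- chute_lip (a point): Middle of the lip (lower edge) of the steel chute of the fixed red dispenser, 230 mm above the table. x: level, into the dispenser, the way to push; y along the lip; z up. The chute rises 35 deg to +x. Below hangs the black push bar (90 mm long along y), front face 7 mm before the lip (x = -7), 145 mm above the table; it swings 45 mm to +x against a 1 to 3 N spring, to a stop, sinking to 120 mm.
- biscuit_a_center (a point): Centre of the lower of two loose round biscuits on the chute (40 mm across, 18 thick, 25 g), held by a black gate at the lip. With the dish level, underside 105 mm up (95 to 110), centred on the lip in y within 15 mm, handle to -x, it meets the bar with its centre 77 mm short of the lip in x; the gate is clear at 46 mm short, the stop is at 32; both biscuits drop in within 1 s.
- biscuit_b_center (a point): Centre of the upper biscuit, like the other and just behind it. The chute is 52 mm wide inside; its top end is 390 mm above the table, 210 mm behind the lip. The gate sinks in front of the lip as the bar is pushed, to 181 mm above the table, and shuts when the bar is let go. Under the lip the table is clear; the dispenser's 14 mm thick base begins 60 mm behind the lip.
Things that resemble listed ones, but are neither listed nor needed, are in the scene too. Leave any orange look-alike of the part that bears biscuit_b_center alone. What is shaped like the part that bears biscuit_a_center but pink is not meant.

How it is judged:
By the outcome, as a careful person would: the job done as asked, in the order asked, and still so for the second after the job is handed in, with the robot touching nothing.
It also fails if it takes over 66 s, if anything falls off the work surface, if the arm or the gripper's body presses on something with over 40 N, if the wrist force passes 120 N, or if a joint passes its speed limit or range.

## Working session

There is one attempt and no reset: what is moved stays moved. The work goes in short steps, each a Python script; the robot and the scene stay as the last script left them, time stands still between calls to the robot, and variables do not carry over. Pictures are saved under pics/ and viewed, at most 10 in all, crops included, and the job is handed in when it is done.

```bash
mkdir -p pics; ls; python3 - <<'E'
from workcell import *
import cv2,numpy as np,pickle
for n in("scene","side"):
    c=camera(n);cv2.imwrite(f"pics/{n}0.png",c["image"]);pickle.dump(c,open(f"{n}0.pkl","wb"))
    print(n,c["fx"],c["cx"],c["cy"],np.round(c["cam_to_world"],3).tolist(),[k for k in c])
print(grip_point_offset,read_state()["time"],read_state()["ft_force"],np.round(read_state()["tool_rot"],2).tolist())
E
```

```text
pics
scene 437.6986133610819 276.9733997170975 209.34122752097824 [[-0.856, -0.356, 0.374, 944.255], [0.517, -0.586, 0.624, 671.993], [-0.003, 0.728, 0.686, 919.099], [0.0, 0.0, 0.0, 1.0]] ['image', 'range_z', 'fx', 'fy', 'cx', 'cy', 'cam_to_world']
side 456.1730963017448 275.3442803910298 206.8979394327845 [[-0.951, 0.23, -0.205, 362.043], [-0.308, -0.674, 0.671, 639.194], [0.016, 0.702, 0.712, 883.195], [0.0, 0.0, 0.0, 1.0]] ['image', 'range_z', 'fx', 'fy', 'cx', 'cy', 'cam_to_world']
-18.700000000000003 0.1 [-0.78620236  0.180853   -0.36315335] [[-0.95, 0.3, -0.0], [0.3, 0.95, -0.0], [-0.0, -0.0, -1.0]]
```

View pics/scene0.png

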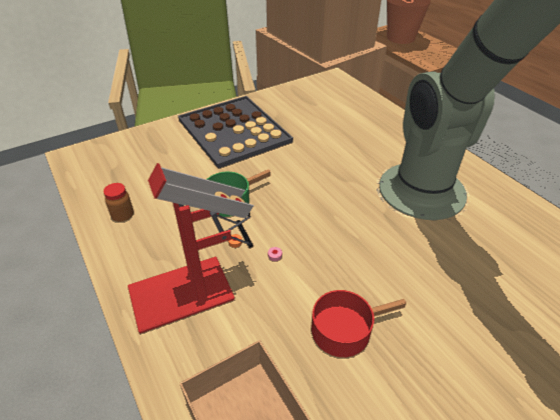

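View pics/side0.png

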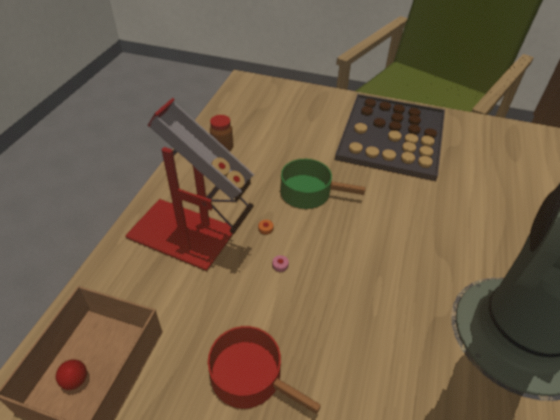

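Both views show the dispenser: chute lip near side (243,188), bar near (243,215) and biscuits at (222,166) and (237,179). The green dish is at side (306,183) with its handle running to (362,188).

```bash
cat > h.py <<'E'
import numpy as np,cv2,pickle
def cloud(c):
    r=c["range_z"];v,u=np.mgrid[:r.shape[0],:r.shape[1]]
    P=np.stack([(u-c["cx"])/c["fx"]*r,-(v-c["cy"])/c["fy"]*r,-r],-1)
    W=P@c["cam_to_world"][:3,:3].T+c["cam_to_world"][:3,3]
    W[r<=0]=np.nan
    return W
def circ(p):
    A=np.c_[2*p,np.ones(len(p))];s=np.linalg.lstsq(A,(p**2).sum(1),rcond=None)[0]
    return s[:2],np.sqrt(s[2]+s[:2]@s[:2])
E
python3 - <<'E'
from h import *
np.set_printoptions(suppress=True,precision=1)
for n in("side","scene"):
    c=pickle.load(open(n+"0.pkl","rb"));W=cloud(c);hsv=cv2.cvtColor(c["image"],cv2.COLOR_BGR2HSV);H,S,V=np.moveaxis(hsv,-1,0)
    print(n,"table z",np.nanmedian(W[300:330,330:360,2]))
    g=(H>50)&(H<90)&(S>100)&(W[...,2]>-5)&(W[...,2]<75)&(W[...,1]>100)|False
    g&=np.hypot(W[...,0],W[...,1])>300
    p=W[g];rim=p[p[:,2]>58]
    o,r=circ(rim[:,:2]);print("dish",len(p),o,r,rim[:,2].max())
    d=np.hypot(W[...,0]-o[0],W[...,1]-o[1])
    h=(d>78)&(d<175)&(W[...,2]>44)&(W[...,2]<60)&(H>5)&(H<25)
    q=W[h];print("handle n",len(q));
    if len(q)>5:
        far=q.mean(0);print(far,np.degrees(np.arctan2(*(o-far[:2])[::-1])),d[h].max(),np.median(q[:,2]))
    # chute
    gm=(S<70)&(W[...,2]>200)&(W[...,2]<420)&(np.hypot(W[...,0],W[...,1])>300)
    nl,L,st,ce=cv2.connectedComponentsWithStats(gm.astype(np.uint8))
    k=1+np.argmax(st[1:,4]);print("chute",st[k]);q=W[L==k]
    print(q.min(0),q.max(0));
    m=q.mean(0);u,s,vt=np.linalg.svd(q-m,full_matrices=False);print("pca",m,s/np.sqrt(len(q)));print(np.round(vt,3))
    vis=(L==k)
    reds=((H<6)|(H>174))&(S>150)&(abs(W[...,2]-14)<5)&(np.hypot(*(W[...,:2]-o).transpose(2,0,1))<400)
    nl,L,st,ce=cv2.connectedComponentsWithStats(reds.astype(np.uint8));k=1+np.argmax(st[1:,4]);b=W[L==k]
    print("base",st[k],cv2.minAreaRect(b[:,:2].astype(np.float32)))
    blk=(V<60)&(W[...,2]>90)&(W[...,2]<260)&(np.hypot(*(W[...,:2]-o).transpose(2,0,1))<300)
    v,u=np.nonzero(blk);bb=W[blk];print("blk",len(bb))
    lo=bb[abs(bb[:,2]-150)<15]
    if len(lo):print(lo.mean(0),cv2.minAreaRect(lo[:,:2].astype(np.float32)))
crop=[]
for n,(a,b) in(("side",(80,110)),("scene",(140,130))):
    c=pickle.load(open(n+"0.pkl","rb"));crop.append(cv2.resize(c["image"][a:a+160,b:b+150],None,fx=2.6,fy=2.6,interpolation=3))
cv2.imwrite("pics/crop.png",np.hstack(crop))
E
```

```text
side table z 1.4154879397595437Traceback (most recent call last):
  File "<stdin>", line 9, in <module>
    return umr_maximum(a, axis, None, out, keepdims, initial, where)
ValueError: zero-size array to reduction operation maximum which has no identity
```

```bash
cat > m.py <<'E'
from h import *
np.set_printoptions(suppress=True,precision=1)
for n in("side","scene"):
    c=pickle.load(open(n+"0.pkl","rb"));W=cloud(c);hsv=cv2.cvtColor(c["image"],cv2.COLOR_BGR2HSV);H,S,V=np.moveaxis(hsv,-1,0)
    a,b=((183,306) if n=="side" else (192,225))
    print(n,"px",W[a,b],hsv[a,b])
    g=(H>50)&(H<90)&(S>100)&(W[...,2]>-5)&(W[...,2]<75)
    nl,L,st,ce=cv2.connectedComponentsWithStats(g.astype(np.uint8));k=1+np.argmax(st[1:,4])
    p=W[L==k];rim=p[p[:,2]>58]
    o,r=circ(rim[:,:2]);print("dish",st[k],o,r,rim[:,2].max())
    d=np.hypot(W[...,0]-o[0],W[...,1]-o[1])
    h=(d>80)&(d<175)&(W[...,2]>44)&(W[...,2]<60)&(H>3)&(H<25)
    q=W[h];print("handle n",len(q));
    if len(q)>5:
        far=q.mean(0);print(far,np.degrees(np.arctan2(*(o-far[:2])[::-1])),d[h].max(),np.median(q[:,2]))
    gm=(S<70)&(W[...,2]>200)&(W[...,2]<420)&(d<400)
    nl,L,st,ce=cv2.connectedComponentsWithStats(gm.astype(np.uint8))
    k=1+np.argmax(st[1:,4]);print("chute",st[k]);q=W[L==k]
    print(q.min(0),q.max(0));
    m=q.mean(0);u,s,vt=np.linalg.svd(q-m,full_matrices=False);print("pca",m,s/np.sqrt(len(q)));print(np.round(vt,3))
    reds=((H<6)|(H>174))&(S>150)&(abs(W[...,2]-14)<5)&(d<400)
    nl,L,st,ce=cv2.connectedComponentsWithStats(reds.astype(np.uint8));k=1+np.argmax(st[1:,4]);bb=W[L==k]
    print("base",st[k],cv2.minAreaRect(bb[:,:2].astype(np.float32)))
    blk=(V<60)&(W[...,2]>90)&(W[...,2]<260)&(d<300)
    bb=W[blk];print("blk",len(bb))
    lo=bb[abs(bb[:,2]-150)<15]
    if len(lo):print(lo.mean(0),cv2.minAreaRect(lo[:,:2].astype(np.float32)))
crop=[]
for n,(a,b) in(("side",(80,110)),("scene",(140,130))):
    c=pickle.load(open(n+"0.pkl","rb"));crop.append(cv2.resize(c["image"][a:a+160,b:b+150],None,fx=2.6,fy=2.6,interpolation=3))
cv2.imwrite("pics/crop.png",np.hstack(crop))
E
python3 m.py
```

```text
side px [ 561.4 -305.5    7.1] [ 59 115 106]
dish [282 174  48  20 599] [ 556.9 -276.1] 67.40804491423587 69.79688001899626
handle n 164
[ 435.2 -284.1   50.8] 3.768165337602473 161.7322266680525 51.590466908785004
chute [ 150  102  103   99 3269]
[616.9 -50.9 209.1] [818.6  33.5 381.9]
pca [727.3 -10.8 311.9] [60.  25.9 12.2]
[[-0.8  0.2 -0.5]
 [-0.2 -1.  -0. ]
 [ 0.5 -0.1 -0.8]]
base [ 159  200   73   69 2360] ((809.2825317382812, -20.463058471679688), (150.22061157226562, 231.65589904785156), 82.51001739501953)
blk 111
[631.2 -12.9 152.1] ((630.5890502929688, -13.356649398803711), (52.15660095214844, 11.067121505737305), 86.86397552490234)
scene px [659.3 -32.1 266.4] [10  8 99]
dish [208 172  41  30 463] [ 558.5 -276.1] 67.3408436075331 67.55781648090795
handle n 95
[ 439.4 -284.6   49.7] 4.09870394003532 160.42060778507914 49.91152177137417
chute [ 158  168   95   64 2548]
[616.  -50.5 205.8] [815.8  35.3 381.1]
pca [718.6  -3.8 303.5] [60.9 27.2 16.7]
[[-0.8  0.1 -0.6]
 [ 0.2  1.  -0.1]
 [-0.6  0.2  0.8]]
base [ 128  257  106   52 2754] ((812.9159545898438, -23.217323303222656), (149.88038635253906, 236.0400390625), 82.09112548828125)
blk 92
[635.1 -10.5 151. ] ((634.1995239257812, -14.19118881225586), (52.50636291503906, 10.502813339233398), 85.47820281982422)
```

View pics/crop.png

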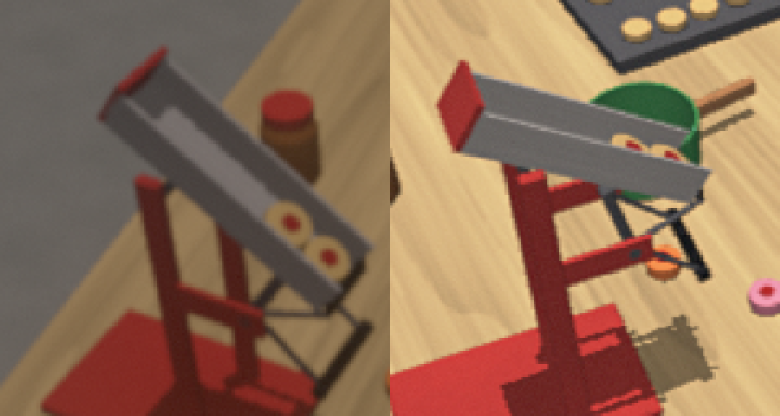

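```bash
cat > m2.py <<'E'
from h import *
np.set_printoptions(suppress=True,precision=2)
for n in("side","scene"):
    c=pickle.load(open(n+"0.pkl","rb"));W=cloud(c);hsv=cv2.cvtColor(c["image"],cv2.COLOR_BGR2HSV);H,S,V=np.moveaxis(hsv,-1,0)
    D=np.hypot(W[...,0]-720,W[...,1]+10)
    gm=(W[...,2]>195)&(W[...,2]<420)&(D<200)&(S<70)
    q=W[gm]
    # walls: vertical planes -> for each v-histogram in trial yaws, find sharpest histogram
    best=[]
    for y in np.radians(np.arange(-14,0,.25)):
        v=-np.sin(y)*q[:,0]+np.cos(y)*q[:,1]
        h=np.histogram(v,np.arange(-40,160,2))[0];best.append(((h.astype(float)**2).sum(),np.degrees(y)))
    print(n,"yaw",sorted(best)[-4:])
    y=np.radians(-7.7);R=np.array([[np.cos(y),np.sin(y)],[-np.sin(y),np.cos(y)]])
    uv=q[:,:2]@R.T;h,e=np.histogram(uv[:,1],np.arange(30,160,3));print([(int(a),int(b)) for a,b in zip(e,h) if b>5])
    t=np.tan(np.radians(35));f=q[:,2]-uv[:,0]*t
    h,e=np.histogram(f,np.arange(-280,-100,4));print([(int(a),int(b)) for a,b in zip(e,h) if b>5])
    print("u min pct",np.percentile(uv[:,0],[0,.5,1,2,5]),uv[:,0].max())
    bi=(W[...,2]>225)&(W[...,2]<330)&(D<200)&(S>80)&(H>8)&(H<30)
    b=W[bi];print("biscuit",len(b),b.mean(0),b[:,:2].mean(0)@R.T)
    bl=W[(V<60)&(W[...,2]>115)&(W[...,2]<175)&(D<150)];buv=bl[:,:2]@R.T
    m=abs(bl[:,2]-147)<10;print("bar",m.sum(),np.percentile(buv[m],[2,25,50,75,98],axis=0).T,np.percentile(bl[m,2],[5,95]))
E
python3 m2.py
```

```text
side yaw [(np.float64(1514798.0), np.float64(-7.0)), (np.float64(1542018.0), np.float64(-6.75)), (np.float64(1563562.0), np.float64(-7.499999999999999)), (np.float64(1609098.0), np.float64(-7.250000000000001))]
[(54, 83), (57, 860), (60, 283), (63, 78), (66, 70), (69, 78), (72, 78), (75, 73), (78, 88), (81, 72), (84, 36), (108, 25), (111, 308), (114, 1092), (117, 45)]
[(-276, 6), (-220, 27), (-216, 160), (-212, 688), (-208, 251), (-204, 199), (-200, 215), (-196, 227), (-192, 218), (-188, 243), (-184, 227), (-180, 228), (-176, 288), (-172, 280), (-168, 8)]
u min pct [612.42 617.2  620.49 624.1  632.31] 811.710477518521
biscuit 603 [667.65   0.53 262.75] [661.56  89.99]
bar 130 [[623.31 625.3  627.11 628.99 631.62]
 [ 48.71  68.84  93.27 114.78 129.33]] [147.96 154.97]
scene yaw [(np.float64(1177600.0), np.float64(-7.75)), (np.float64(1187538.0), np.float64(-7.0)), (np.float64(1188546.0), np.float64(-7.499999999999999)), (np.float64(1209832.0), np.float64(-7.250000000000001))]
[(45, 6), (48, 6), (51, 14), (54, 166), (57, 662), (60, 109), (99, 6), (108, 34), (111, 595), (114, 848), (117, 40), (120, 11)]
[(-280, 37), (-276, 53), (-272, 9), (-244, 6), (-236, 9), (-232, 7), (-220, 60), (-216, 124), (-212, 160), (-208, 185), (-204, 193), (-200, 200), (-196, 200), (-192, 232), (-188, 232), (-184, 221), (-180, 239), (-176, 321), (-172, 43)]
u min pct [613.29 618.47 620.74 624.05 631.75] 807.4047373705054
biscuit 113 [684.23 -18.94 265.22] [680.59  72.91]
bar 102 [[625.11 628.35 630.84 633.   635.82]
 [ 46.48  76.02  96.22 115.65 129.55]] [145.29 153.8 ]
```

```bash
cat >> h.py <<'E'
YAW=np.radians(-7.4);LIP=np.array([636.,2.]);EX=np.array([np.cos(YAW),np.sin(YAW)])
def rot(a):  # tool down, fingers closing across a handle pointing along a
    c,s=np.cos(a),np.sin(a);return np.array([[-c,-s,0],[-s,c,0],[0,0,-1.]])
def grip_at(short,lat=0): return LIP-EX*(short+125)+lat*np.array([-EX[1],EX[0]])
def tcp(xy,under): return np.array([*xy,under+40-18.7])
E
python3 - <<'E'
from h import *
from workcell import *
np.set_printoptions(suppress=True,precision=2)
A=np.radians(3.9);G=np.array([557.7,-276.1])-125*np.array([np.cos(A),np.sin(A)])
for nm,p,a in[("w1",[140,400,320],np.radians(40)),("w2",[430,0,320],A),("G",tcp(G,0),A),("Gup",tcp(G,110),A),("lat",tcp([412,-180],105),0),("pre",tcp(grip_at(88),105),YAW),("pre95",tcp(grip_at(98),105),YAW),("push",tcp(grip_at(38),105),YAW),("down",tcp(grip_at(98),0),YAW)]:
    print(nm,np.array(p),inverse_kinematics(p,rot(a)))
c=pickle.load(open("side0.pkl","rb"));W=cloud(c)
print("orange,pink,red dish,tray",[W[v,u] for v,u in((227,266),(263,280),(367,244),(163,343))])
print(camera("wrist")["image"].shape,read_state()["qpos"])
E
```

```text
w1 [140 400 320] [-1.12  0.1  -0.27  1.96  0.03  1.08  0.86]
w2 [430   0 320] [-0.57  0.1   0.47  1.98 -0.05  1.07  1.57]
G [ 432.99 -284.6    21.3 ] [ 0.54  0.69 -0.1   2.01  0.14  0.45  1.97]
Gup [ 432.99 -284.6   131.3 ] [ 0.12  0.54  0.47  1.99 -0.38  0.7   2.47]
lat [ 412.  -180.   126.3] [ 0.03  0.44  0.32  2.15 -0.24  0.58  2.1 ]
pre [424.77  29.43 126.3 ] [-0.31  0.39  0.13  2.2  -0.09  0.55  1.33]
pre95 [414.86  30.72 126.3 ] [-0.32  0.38  0.12  2.23 -0.09  0.54  1.32]
push [474.36  22.99 126.3 ] [-0.28  0.45  0.14  2.09 -0.11  0.61  1.37]
down [414.86  30.72  21.3 ] [-0.18  0.61 -0.04  2.27  0.09  0.27  1.13]
orange,pink,red dish,tray [array([611.9 , -99.97,  17.99]), array([542.89,   0.22,  20.58]), array([536.  , 260.89,   4.99]), array([ 480.41, -432.34,    2.66])]
(420, 560, 3) [-1.34  0.52 -0.04  1.6   0.02  1.02 -0.11]
```

```bash
python3 - <<'E'
from h import *
from workcell import *
np.set_printoptions(suppress=True,precision=2)
A=np.radians(3.9);G=np.array([557.7,-276.1])-125*np.array([np.cos(A),np.sin(A)])
movep([140,400,320],rot(np.radians(-50)))
movep([430,0,320],rot(np.radians(-130)))
movep(tcp(G,110),rot(A+np.pi))
s=read_state();print(s["time"],s["qpos"])
c=camera("wrist");cv2.imwrite("pics/wrist1.png",c["image"])
c=camera("side");cv2.imwrite("pics/side1.png",c["image"])
cv2.imwrite("pics/both1.png",np.hstack([cv2.resize(cv2.imread(f"pics/{n}1.png"),(400,300)) for n in("wrist","side")]))
E
```

```text
4.1833 [-0.16  0.71  0.92  2.   -0.77  0.83 -0.29]
```

View pics/both1.png

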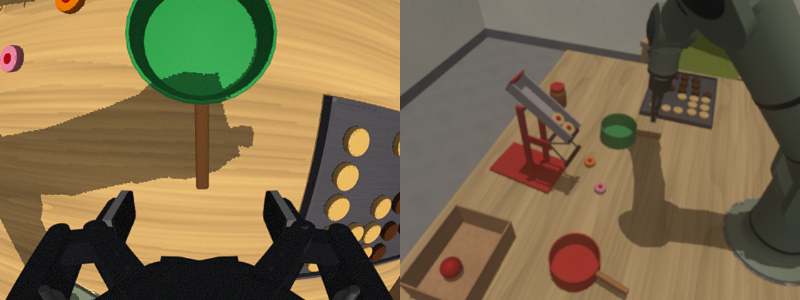

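The wrist view shows the handle (202,150) lined up between the fingers, and the biscuit tray is clear of them. I'll grasp and lift.

```bash
python3 - <<'E'
from h import *
from workcell import *
np.set_printoptions(suppress=True,precision=2)
A=np.radians(3.9);G=np.array([557.7,-276.1])-125*np.array([np.cos(A),np.sin(A)])
print(movel(tcp(G,1),max_speed=120,guard=15))
clamp()
s=read_state();print(s["time"],s["finger_gap"],s["gripper_force"],s["eef_pos"])
movel(tcp(G,106),max_speed=100)
movep(tcp([412,-180],106),rot(np.pi))
movep(tcp(grip_at(98),106),rot(YAW+np.pi))
s=read_state();print(s["time"],s["finger_gap"],s["eef_pos"],s["qpos"],s["ft_force"])
crop=[]
for n in("wrist","side"):
    c=camera(n);cv2.imwrite(f"pics/{n}2.png",c["image"]);pickle.dump(c,open(n+"2.pkl","wb"));crop.append(cv2.resize(c["image"],(400,300)))
c=camera("scene");pickle.dump(c,open("scene2.pkl","wb"))
for n in("side","scene"):
    c=pickle.load(open(n+"2.pkl","rb"));W=cloud(c);H,S,V=np.moveaxis(cv2.cvtColor(c["image"],cv2.COLOR_BGR2HSV),-1,0)
    g=(H>50)&(H<90)&(S>100)&(W[...,2]>90)&(W[...,2]<200)
    p=W[g];print(n,len(p),p[:,2].max())
    rim=p[p[:,2]>164]
    if len(rim)>20:
        o,r=circ(rim[:,:2]);k=np.linalg.lstsq(np.c_[(rim[:,:2]-o)@EX,np.ones(len(rim))],rim[:,2],rcond=None)[0]
        d=o-LIP;print("centre",o,r,"short",-d@EX,"lat",d@[-EX[1],EX[0]],"rim slope",k)
cv2.imwrite("pics/both2.png",np.hstack(crop))
E
```

```text
False
5.9917 13.053710920481336 61.123151779174805 [ 433.05 -284.68   22.4 ]
8.6 12.915697143648066 [415.32  29.35 127.43] [-0.97  0.66  1.07  2.25 -0.89  0.76 -0.97] [ 0.08  0.63 -0.89]
side 2408 174.94450071592007
centre [538.15  13.72] 67.07684798979066 short 98.54052783579108 lat -0.9839777802751865 rim slope [ -0.01 168.79]
scene 2552 173.92014905089536
centre [540.02  12.66] 67.53403420038788 short 96.54977005347256 lat -1.7886665204281393 rim slope [ -0.   168.11]
```

View pics/both2.png

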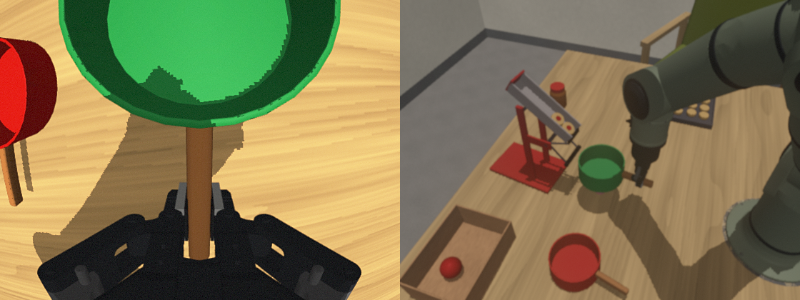

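The dish is held level (rim slope about 0), 97 mm short of the lip and within 2 mm of its middle. Now the push.

```bash
python3 - <<'E'
from h import *
from workcell import *
np.set_printoptions(suppress=True,precision=2)
for sh in(82,74,64,54,46,39):
    hit=movel(tcp(grip_at(sh),106),max_speed=40,guard=10)
    s=read_state();print(sh,hit,s["time"],s["ft_force"],s["eef_pos"])
    if hit:break
wait(1.2)
print(read_state()["ft_force"])
crop=[]
for n in("wrist","side"):
    c=camera(n);pickle.dump(c,open(n+"3.pkl","wb"))
    crop.append(cv2.resize(c["image"] if n=="wrist" else c["image"][60:285,100:400],(400,300)))
cv2.imwrite("pics/both3.png",np.hstack(crop))
E
```

```text
82 False 9.3 [ 0.51  0.47 -0.93] [430.68  28.54 127.22]
74 False 9.65 [ 0.22  0.47 -1.12] [438.73  27.6  127.24]
64 False 10.05 [-1.53  0.29 -1.02] [448.84  26.22 127.29]
54 False 10.45 [-2.35 -0.92 -3.28] [458.56  24.94 127.22]
46 False 10.8 [-2.09  0.88 -1.78] [466.66  23.92 127.29]
39 False 11.125 [-1.89  1.48 -0.88] [473.59  23.04 127.29]
[-1.32  0.4  -0.88]
```

View pics/both3.png

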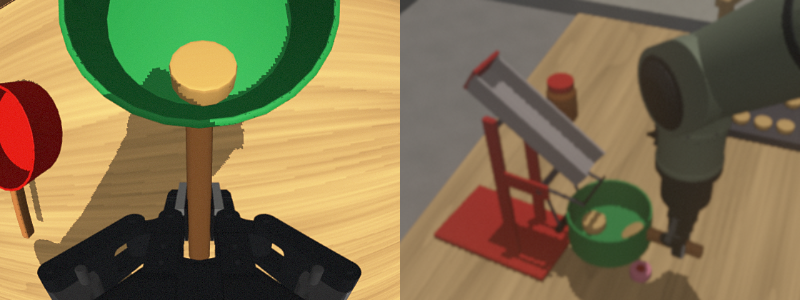

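Both biscuits are in the dish, at (592,220) and (632,229) in the right half, and the chute is empty. I'll draw back, carry the dish to its old clear spot and set it down.

```bash
python3 - <<'E'
from h import *
from workcell import *
np.set_printoptions(suppress=True,precision=2)
A=np.radians(3.9);G=np.array([557.7,-276.1])-125*np.array([np.cos(A),np.sin(A)])
movel(tcp(grip_at(98),106),max_speed=50)
movel(tcp([412,-180],106),rot(np.pi),max_speed=90)
movel(tcp(G,106),rot(A+np.pi),max_speed=90)
movel(tcp(G,10),max_speed=60)
print(movel(tcp(G,0),max_speed=12,guard=4))
s=read_state();print(s["time"],s["finger_gap"],s["eef_pos"],s["ft_force"])
wait(.3)
open_gripper();wait(.3)
movel(tcp(G,120),max_speed=80)
wait(.5)
crop=[]
for n in("wrist","side"):
    c=camera(n);pickle.dump(c,open(n+"4.pkl","wb"))
    crop.append(cv2.resize(c["image"] if n=="wrist" else c["image"][60:285,100:400],(400,300)))
cv2.imwrite("pics/both4.png",np.hstack(crop));print(read_state()["time"])
E
```

```text
True
20.0417 13.054518099742525 [ 432.77 -284.62   22.2 ] [-1.02  0.17  6.81]
23.575
```

View pics/both4.png

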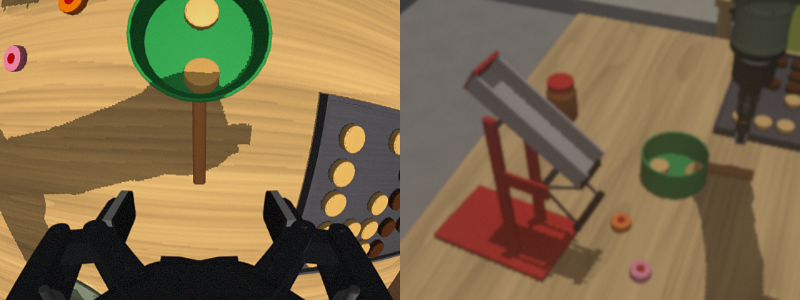

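The dish stands upright and released on the table. Both biscuits are in it, at wrist (202,12) and (202,72), and the gripper is clear.

```bash
python3 -c "
from workcell import *
print(finish_job())"
```

```text
the job is handed in; nothing more can be done
None
```

The job is done and handed in: the green dish stands upright on the table at its original spot with both biscuits in it, finished at about 24 s of the 66 s allowed.

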